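# Empty the tipping tray with the sprung lever

## Robot

A 7-joint arm with a two-finger parallel gripper is mounted at the origin on the work surface. World frame = base frame: x ahead of the robot, y to its left, z up, the work surface at z = 0. Lengths are in m, angles in rad, forces in N, time in s.
With the tool pointing down it reaches from about 0.425 to 0.925 m from the base axis. Payload 6.8 kg.
Tool frame: the origin (TCP) lies at the very end of the fingers, on their centre line; the grasp point (between the pads) lies r.grip_depth behind it (r.grip_depth is the distance from the TCP to the grasp point, in m); z points along the fingers, x is the direction in which the jaws open and shut, and the axes are right-handed (so a half turn about z gives the same grasp; the last joint's range is limited). The gripper opens to 85 mm and grips with 20 to 120 N. Pads are 22 mm wide; open, the fingers measure 114 mm over their backs; the gripper's body (76 mm by 85 mm) begins 54 mm behind the grasp point. The pads swing forward as they close: fully open they stand 13 mm farther back than shut.
Start: joints at [-1.352, 0.477, 0.022, 1.555, -0.011, 1.109, -0.083], TCP at [0.217, 0.639, 0.231] pointing down, gripper open.
Joint ranges: [-2.96, 2.96], [-0.34, 2.1], [-1.41, 1.46], [0.24, 2.44], [-1.37, 4.51], [0.17, 1.92], [-2.96, 2.96]. Speed limits (rad/s): [2.39, 2.39, 3.14, 3.14, 3.14, 3.14, 3.14].

## Interface

Orientations are given as a rotation vector (axis times angle).
In Python, from bench import readout, grab_frame, workorder, r gives the robot as it stands.
- The arm moves only by the shell command python3 -m handwheel 'ROWS' [FORCE]. ROWS is text: rows parted by semicolons, each of 7 numbers parted by spaces: the shift along the tool's x, y, z in mm, then the turn, a rotation vector about the tool's x, y, z in degrees, then the finger opening in mm, from 0 to 85.4. A call has 1 to 12 rows; each row is the pose to reach, as a shift and turn from the pose commanded when the call began, along the tool's axes at that moment; what a row does not reach only later rows make up. A row lasts 1/8 s, in which the tool goes at most 62.5 mm and 10.7 degrees, less where a joint would pass 70% of its speed; a pose out of reach is approached as far as the arm can. A call with a gripper value outside its range is refused whole. The fingers move at their own pace and stop on an object; FORCE is the grip in N (left out, the last holds). Time passes only in rows, so rows that repeat a pose let the fingers close. It gives the time, the measured TCP pose, the force and the opening at its end, in the units of the state.
- readout.get_obs(): the state, without advancing time (a new reading comes with each control period).
- grab_frame(name): name is "scene" or "top" or "wrist"; returns a dict with "pixels" (420x560x3 uint8, red, green, blue), "fx", "fy", "cx", "cy" (pixels), "rvec" (rotation vector, rad) and "tvec" (3), from world to camera coordinates, as OpenCV has them. Camera axes: x right, y down, z forward; pixel columns grow to the right and rows downward; lengths in m; the calibration is good to about 2 mm. A picture is of the moment at which its call begins. There is no depth.
- workorder.hand_in(): hands the job in, once; it reports no verdict.
The state is a dict: "clock": time; "joints": joint angles; "qvel": joint speeds; "tau": joint torques, N m; "tcp_pos": TCP position; "orientation": TCP orientation; "contact_force": force on the tool from outside, world axes, zero at the start; "moment": the same for the moment, N m; "grip_width": finger opening in m.
Only numpy, scipy, OpenCV 4.12 (cv2) and the standard library are available. Lean on these libraries where they do the work, as an engineer would, in place of code of your own. Each camera call takes 0.05 s, during which the arm holds its last target.

## Task

Set the deep steel pan upright and centred on the black rubber pad of the tipping station, its length in line with the tray, and let go of it; then pull the sprung lever over to its stop and keep it there until all five clear pieces have slid into the pan. Ease the lever back home slowly, over two seconds or more, never letting it fly back. Leave everything else on the table where it is.

Things in the scene. Friction and masses are not known exactly. Their poses are not given: they have to be found in the camera images.
- station: Fixed stand: grey base 150 (x) x 130 (y) x 12 high, two aluminium uprights 137 high, a shaft along its x axis 115 up bearing one rigid sprung part: a tray and a hand lever. A black rubber pad 85 (x) x 130 (y) x 3 adjoins the base's +y side. Origin: table level under mid shaft; x along the shaft (lever at the -x end, nearer the robot), y towards pad and tray mouth, z up. Its yaw varies.
- tray_mouth (a point): Middle of the floor's edge at the open (+y) end of the narrow steel tray: 130 long (station y), 50 wide, walls 23 high, open only here. At rest level, 185 above the table and 60 from the shaft in station y; tipped to the stop it is about 88 out in y and 89 above the table. The tray's middle in x is the station's origin.
- pad (a point): Centre of the top of the rubber pad, 3 above the table, 130 from the station's origin in its +y direction. A pan standing here lengthwise along the station's y catches what slides out.
- shaft (a point): Point on the shaft's axis level (along the shaft) with the middle of the lever's grip: the grip moves on a circle of radius 160 about it, in the station's y-z plane. Axes as the station's.
- lever_grip (a point): Middle of the lever's black grip: a round bar 18 dia, 82 long, parallel to the shaft (station x), jutting towards the robot from the tip of the lever arm (the 11 dia arm is 46 from here in station +x). At rest 249 above the table, 87 to the station's -y side of the shaft. Pinched across, it may turn between the fingers.
- tipper (a joint): Lever and tray angle, rad. 0 = home: tray level, lever leaning to station -y. Grows as the grip is pulled over the top to +y, tipping the mouth down over the pad; stop at 1.15. Grip: station y = 0.160 sin(q-0.575), height 0.115 + 0.160 cos(q-0.575) m. A spring drives it home: 6 to 9 N at the grip; let go, it snaps back. Pieces start to slide at 0.4 to 0.65.
- pan: Deep open rectangular steel pan, 66 (x) x 116 (y) x 60 high, walls 3 thick, 0.18 to 0.29 kg, the only tall-sided rectangular pan; origin at the centre of its underside, z up. Stands free on the table; fits a grip across its 66 width.
- piece0_c (a point): Centre of clear moulded piece 1 of 5 (round, 23 dia x 15 high, 10 to 18 g), loose in the station's tray.
- piece1_c (a point): Centre of clear moulded piece 2 of 5 (round, 23 dia x 15 high, 10 to 18 g), loose in the station's tray.
- piece2_c (a point): Centre of clear moulded piece 3 of 5 (round, 23 dia x 15 high, 10 to 18 g), loose in the station's tray.
- piece3_c (a point): Centre of clear moulded piece 4 of 5 (round, 23 dia x 15 high, 10 to 18 g), loose in the station's tray.
- piece4_c (a point): Centre of clear moulded piece 5 of 5 (round, 23 dia x 15 high, 10 to 18 g), loose in the station's tray.
- bowl: bystander: round steel bowl, 76 dia x 50 high
- carton: bystander: small cardboard box, 60 x 70 x 45 high
- batch_tray: bystander: shallow steel tray, 170 x 115 x 20 high, full of small pink moulded pieces
- spatula: bystander: spatula about 200 long lying on the table; origin at its middle
- jar: bystander: lidded clear jar, 70 dia x 90 high
- wash_bottle: bystander: white bottle, 60 dia x 180 high
Not all that is in view belongs to the job. Leave any red look-alike of the pan alone.

How it is judged:
By the outcome, as a careful person would: the job done as asked, in the order asked, and still so for the second after the job is handed in, with the robot touching nothing.
It also fails if it takes over 72 s, if anything falls off the work surface, if the arm or the gripper's body presses on something with over 40 N, if the wrist force passes 120 N, or if a joint passes its speed limit or range.

## Working session

There is one attempt and no reset: what is moved stays moved. The work goes in short steps, Python scripts to look and compute and a shell command to move; the robot and the scene stay as the last step left them, time stands still between calls to the robot, and variables do not carry over. Pictures are saved under pics/ and viewed, and the job is handed in when it is done.

```bash
ls; mkdir -p pics
python3 - <<'E'
from bench import readout, grab_frame, workorder, r
import cv2
print(readout.get_obs(), r.grip_depth)
for n in ["scene","top","wrist"]:
    f=grab_frame(n); cv2.imwrite(f"pics/a_{n}.png",f["pixels"][:,:,::-1]); print(n,f["fx"],f["fy"],f["cx"],f["cy"],f["rvec"],f["tvec"])
E
```

```text
pics
{'clock': 0.0, 'joints': array([-1.35208532,  0.47780607,  0.02235282,  1.5564481 , -0.01151422,
        1.10929069, -0.08307744]), 'qvel': array([ 0.00031379,  0.00020647, -0.00040958, -0.00138111,  0.00020634,
        0.0015248 ,  0.00055162]), 'tau': array([-4.36618711e-04, -5.96452940e+01,  1.60743803e+00, -2.81195587e+01,
        1.24149580e-02,  9.54310235e-03, -3.52039763e-06]), 'tcp_pos': array([0.21652025, 0.63870962, 0.23032337]), 'orientation': array([ 2.55226073e+00,  1.82982138e+00, -2.20367139e-03]), 'contact_force': array([0.28693168, 0.22131942, 0.21184065]), 'moment': array([-0.0484454 ,  0.02213347,  0.06765065]), 'grip_width': 0.08571862350734899} 0.0187
scene 519.6259231622087 519.6259231622087 275.90307378034294 214.11766484806333 [ 2.22510646  1.10591588 -0.38145578] [-0.31977685 -0.2205433   1.62256459]
top 478.15000366108353 478.15000366108353 273.9864493672896 227.51856126527903 [ 2.13590738 -2.19790947  0.12108237] [-0.00571944  0.54934279  1.25706862]
wrist 360.78697789606866 360.78697789606866 284.9677679096712 207.5230039911358 [-2.3559007  -1.68998945 -0.24321881] [-0.67396377 -0.03676444  0.37818048]
```

View pics/a_scene.png

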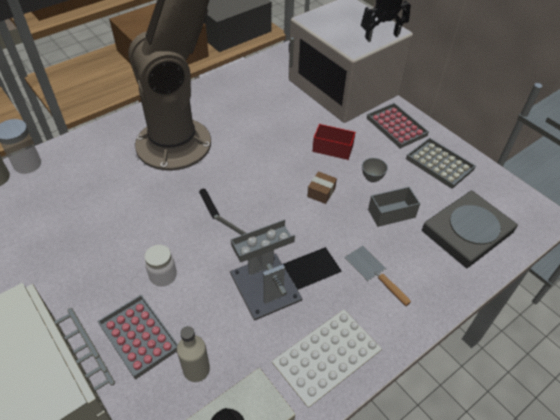

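View pics/a_top.png

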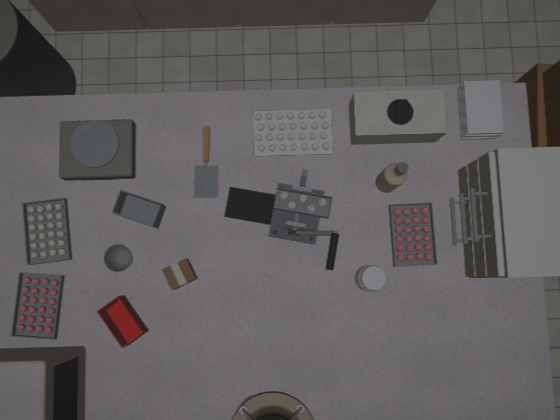

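View pics/a_wrist.png

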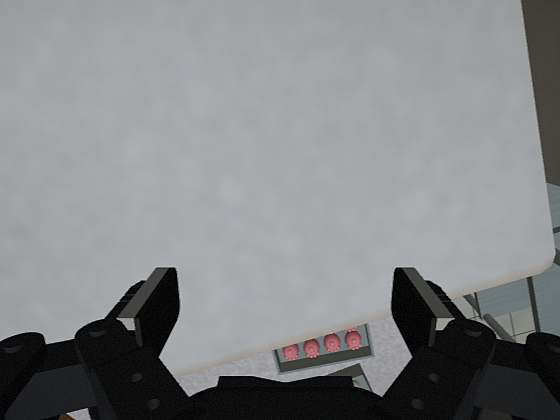

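```bash
cat > h.py <<'E'
import numpy as np, cv2
from bench import readout, grab_frame, workorder, r
def cam(f):
    K=np.array([[f["fx"],0,f["cx"]],[0,f["fy"],f["cy"]],[0,0,1.]]);R=cv2.Rodrigues(np.array(f["rvec"],float))[0];return K,R,np.array(f["tvec"],float)
def proj(f,P):
    K,R,t=cam(f);return cv2.projectPoints(np.array(P,float).reshape(-1,3),np.array(f["rvec"],float),t,K,None)[0].reshape(-1,2)
def ray(f,uv,z):
    K,R,t=cam(f);c=-R.T@t;uv=np.atleast_2d(np.array(uv,float))
    d=(R.T@np.linalg.inv(K)@np.c_[uv,np.ones(len(uv))].T).T
    return c+d*((z-c[2])/d[:,2])[:,None]
def tri(f1,u1,f2,u2):
    A=[];b=[]
    for f,u in((f1,u1),(f2,u2)):
        K,R,t=cam(f);c=-R.T@t;d=R.T@np.linalg.inv(K)@np.array([*u,1.]);d/=np.linalg.norm(d);M=np.eye(3)-np.outer(d,d);A.append(M);b.append(M@c)
    return np.linalg.lstsq(np.vstack(A),np.hstack(b),rcond=None)[0]
def Rt(o): return cv2.Rodrigues(np.array(o["orientation"],float))[0]
E
python3 - <<'E'
from h import *
np.set_printoptions(precision=4,suppress=True)
o=readout.get_obs();print(Rt(o))
for n in("scene","top"):
    f=grab_frame(n);K,R,t=cam(f);print(n,-R.T@t);print(proj(f,[[0,0,0],o["tcp_pos"],[.5,0,0],[.5,.5,0]]))
    cv2.imwrite(f"pics/b_{n}.png",f["pixels"][:,:,::-1])
    im=f["pixels"][:,:,::-1]
    x=(90,160,350,280) if n=="top" else (190,170,450,340)
    c=im[x[1]:x[3],x[0]:x[2]];cv2.imwrite(f"pics/bc_{n}.png",cv2.resize(c,None,fx=3,fy=3,interpolation=cv2.INTER_CUBIC))
E
```

```text
[[ 0.321   0.9471 -0.0003]
 [ 0.9471 -0.321  -0.0014]
 [-0.0014  0.0001 -1.    ]]
scene [ 1.1437 -0.4949  1.1093]
[[173.4946 143.4887]
 [381.1717  41.6659]
 [269.9591 247.136 ]
 [401.9367 167.0186]]
top [ 0.4097 -0.0154  1.3092]
[[271.811  436.4716]
 [-22.5614 376.8034]
 [266.6684 246.6584]
 [ 84.063  251.8717]]
```

View pics/bc_top.png

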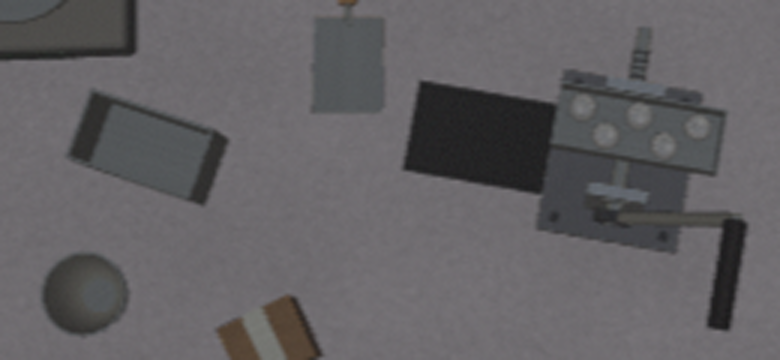

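View pics/bc_scene.png

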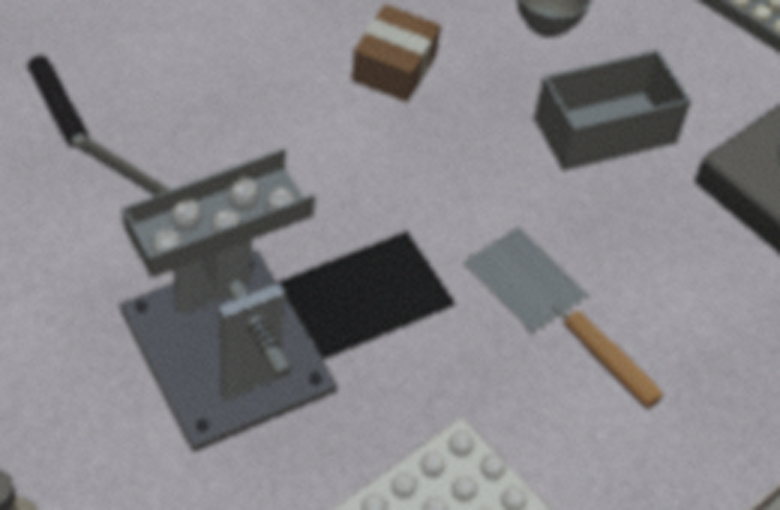

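Run:
```python
from h import *
np.set_printoptions(precision=4,suppress=True)
F={n:grab_frame(n) for n in("scene","top")}
def big(m,box):
    M=np.zeros_like(m);x0,y0,x1,y1=box;M[y0:y1,x0:x1]=m[y0:y1,x0:x1]
    cs=cv2.findContours(M,cv2.RETR_EXTERNAL,cv2.CHAIN_APPROX_NONE)[0];return max(cs,key=cv2.contourArea)
for n,pb,qb in(("scene",(270,235,350,295),(360,180,425,232)),("top",(215,180,280,230),(105,180,175,235))):
    im=F[n]["pixels"].astype(int);
    b=(im.max(2)<50).astype(np.uint8)
    c=big(b,pb);P=ray(F[n],c[:,0,:],0.003)[:,:2].astype(np.float32)
    rc=cv2.minAreaRect(P*1000);print(n,"pad",rc,"\n",cv2.boxPoints(rc), cv2.contourArea(c), cv2.approxPolyDP(c,3,True)[:,0].tolist())
    # table is purplish: r,b > g
    s=(im[:,:,0]-im[:,:,1]);print("pan pix",im[205:212:3,139] if n=="top" else im[210:214:2,390], "table",im[190,100] if n=="top" else im[180,350])
    m=((s<3)).astype(np.uint8);m=cv2.morphologyEx(m,cv2.MORPH_CLOSE,np.ones((5,5)));m=cv2.morphologyEx(m,cv2.MORPH_OPEN,np.ones((3,3)))
    c=big(m,qb);print("panpix",cv2.contourArea(c),cv2.minAreaRect(c),cv2.approxPolyDP(c,4,True)[:,0].tolist())
    if n=="top":
        P=ray(F[n],c[:,0,:],0.06)[:,:2].astype(np.float32);print(cv2.minAreaRect(P*1000),cv2.boxPoints(cv2.minAreaRect(P*1000)))
    o=(m*255)[qb[1]:qb[3],qb[0]:qb[2]];cv2.imwrite(f"pics/c_{n}.png",cv2.resize(o,None,fx=6,fy=6,interpolation=0))
```

```text
scene pad ((616.5094604492188, 44.79442596435547), (123.5316390991211, 80.43408203125), 78.53536987304688) 
 [[564.8181  -7.7454]
 [643.6473 -23.7327]
 [668.2008  97.3342]
 [589.3716 113.3215]] 1196.0 [[325, 249], [284, 264], [297, 287], [339, 271]]
pan pix [[ 95 100 102]
 [ 62  62  58]] table [155 153 159]
panpix 3264.0 ((392.0, 205.5), (51.0, 64.0), 90.0) [[360, 180], [360, 231], [424, 231], [424, 180]]
top pad ((615.5169067382812, 42.9355354309082), (127.83566284179688, 82.49176025390625), 78.29353332519531) 
 [[562.1602 -11.2841]
 [642.936  -28.0215]
 [668.8737  97.1552]
 [588.0978 113.8926]] 1284.5 [[230, 188], [226, 216], [270, 222], [274, 195]]
pan pix [[85 87 89]
 [85 87 90]
 [85 88 90]] table [109 105 109]
panpix 3546.0 ((139.5, 207.0), (54.0, 69.0), 90.0) [[105, 180], [105, 216], [113, 218], [105, 223], [105, 234], [174, 234], [174, 180], [165, 189], [159, 188], [167, 183], [164, 180]]
((610.69287109375, 332.4748840332031), (186.35321044921875, 144.0485382080078), 88.37528991699219) [[536.0558 241.3778]
 [680.0464 237.2937]
 [685.33   423.572 ]
 [541.3394 427.6561]]
```

View pics/c_top.png

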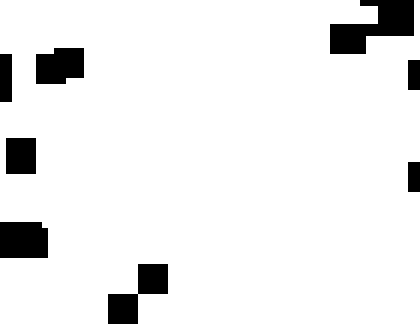

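Run:
```python
from h import *
np.set_printoptions(precision=4,suppress=True)
F={n:grab_frame(n) for n in("scene","top")}
def big(m,box):
    M=np.zeros_like(m);x0,y0,x1,y1=box;M[y0:y1,x0:x1]=m[y0:y1,x0:x1]
    cs=cv2.findContours(M,cv2.RETR_EXTERNAL,cv2.CHAIN_APPROX_NONE)[0];return max(cs,key=cv2.contourArea)
for n,qb in(("scene",(362,178,425,232)),("top",(105,184,172,235))):
    im=cv2.GaussianBlur(F[n]["pixels"],(3,3),0).astype(int)
    g=im[:,:,0]; T=np.median(g[qb[1]:qb[3],qb[0]:qb[2]][[0,-1]]);print(T)
    m=(im[:,:,0]<(97 if n=="top" else T*.82)).astype(np.uint8);m=cv2.morphologyEx(m,cv2.MORPH_CLOSE,np.ones((3,3)))
    c=big(m,qb);print("panpix",cv2.contourArea(c),cv2.minAreaRect(c),cv2.approxPolyDP(c,2.5,True)[:,0].tolist())
    if n=="top":
        P=ray(F[n],c[:,0,:],0.06)[:,:2].astype(np.float32);print(cv2.minAreaRect(P*1000),cv2.boxPoints(cv2.minAreaRect(P*1000)))
    o=(m*255)[qb[1]:qb[3],qb[0]:qb[2]];o2=cv2.cvtColor(F[n]["pixels"][:,:,::-1][qb[1]:qb[3],qb[0]:qb[2]],cv2.COLOR_BGR2GRAY);cv2.imwrite(f"pics/d_{n}.png",cv2.resize(np.hstack([o,o2]),None,fx=6,fy=6,interpolation=0))
# grip
T=F["top"];S=F["scene"]
G={}
for n,qb in(("scene",(195,185,222,222)),("top",(322,230,345,275))):
    m=(F[n]["pixels"].max(2)<50).astype(np.uint8);c=big(m,qb);rc=cv2.minAreaRect(c);print(n,rc,cv2.boxPoints(rc).tolist());G[n]=rc[0]
p=tri(T,G["top"],S,G["scene"]);print("grip",p)
a=np.radians(-11.6);x=np.array([np.cos(a),np.sin(a)]);y=np.array([-np.sin(a),np.cos(a)]);o=np.array([.5894,-.0843])
d=p[:2]-o;print("in station",d@x,d@y)
for n in F: print(n,proj(F[n],p),G[n])
```

```text
154.5
panpix 1457.5 ((393.1991271972656, 206.35350036621094), (32.785987854003906, 52.23035430908203), 76.86598205566406) [[409, 187], [370, 196], [367, 209], [377, 226], [416, 216], [419, 202]]
109.0
panpix 1229.0 ((138.9420928955078, 208.61798095703125), (50.16996765136719, 26.242252349853516), 19.025606155395508) [[119, 191], [113, 213], [158, 228], [165, 205]]
((605.654052734375, 333.54443359375), (133.30796813964844, 69.14766693115234), 69.875) [[550.2576 282.8559]
 [615.1833 259.0642]
 [661.0505 384.233 ]
 [596.1248 408.0246]]
scene ((208.0657501220703, 201.99826049804688), (27.823528289794922, 5.764706134796143), 61.927513122558594) [[198.9757843017578, 191.07957458496094], [204.0623016357422, 188.3667755126953], [217.1557159423828, 212.9169464111328], [212.06919860839844, 215.62974548339844]]
top ((331.770263671875, 250.87838745117188), (7.069155693054199, 36.33217239379883), 9.462322235107422) [[325.29730224609375, 268.2162170410156], [331.270263671875, 232.37838745117188], [338.24322509765625, 233.54055786132812], [332.270263671875, 269.3783874511719]]
grip [ 0.4688 -0.1471  0.2529]
in station -0.10551449800091445 -0.08576169693704433
scene [[208.3419 201.9953]] (208.0657501220703, 201.99826049804688)
top [[332.007  251.0138]] (331.770263671875, 250.87838745117188)
```

View pics/d_top.png

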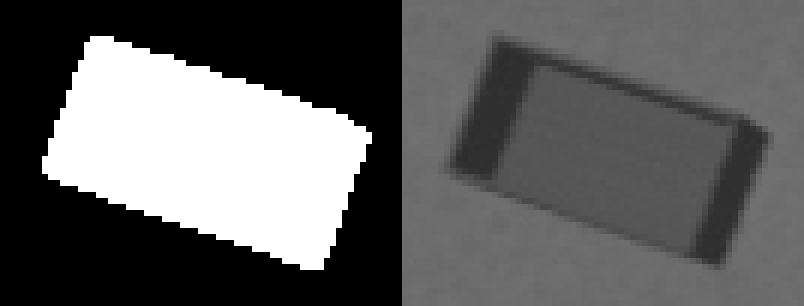

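View pics/d_scene.png

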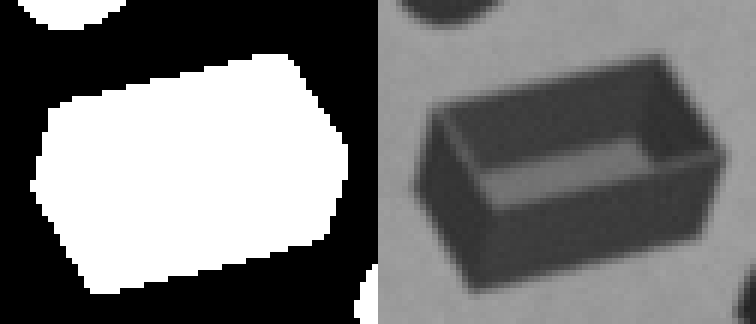

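```bash
python3 - <<'E'
from h import *
np.set_printoptions(precision=4,suppress=True)
o=readout.get_obs();R=Rt(o);f=grab_frame("wrist");K,Rc,t=cam(f);c=-Rc.T@t
print("cam in tool",R.T@(c-o["tcp_pos"]),"cam fwd in tool",R.T@Rc[2])
E
cat >> h.py <<'E'
def goto(pos,ang,verbose=1):
    """rows for TCP pos, tool down with x axis at yaw angle ang(deg): shift mm in tool axes and rotvec deg"""
    o=readout.get_obs();R=Rt(o);a=np.radians(ang)
    x=np.array([np.cos(a),np.sin(a),0]);z=np.array([0,0,-1.]);Rn=np.c_[x,np.cross(z,x),z]
    s=R.T@(np.array(pos)-o["tcp_pos"])*1000;rv=np.degrees(cv2.Rodrigues(R.T@Rn)[0].ravel())
    print("shift",s.round(1),"turn",rv.round(1),"norm",np.linalg.norm(s).round(),"t",o["clock"])
E
python3 - <<'E'
from h import *
d=np.array([.344,.939])
p=np.array([.610,.3405])+d*.012
print(p);goto([*p,.20],-20);goto([*p,.20],160);goto([*p,.016],-20)
E
```

```text
cam in tool [-0.0008 -0.0717 -0.1428] cam fwd in tool [0.0017 0.2819 0.9594]
[0.614128 0.351768]
shift [-144.7  468.7   31.2] turn [-0.   0.  91.3] norm 492.0 t 0.5
shift [-144.7  468.7   31.2] turn [ -0.   -0.  -88.7] norm 492.0 t 0.5
shift [-144.7  468.8  215.2] turn [-0.   0.  91.3] norm 536.0 t 0.5
```

```bash
python3 -m handwheel '-14 45 -10 0 0 6 85; -29 95 -15 0 0 15 85; -43 140 -15 0 0 25 85; -58 188 -10 0 0 35 85; -72 235 0 0 0 45 85; -87 282 5 0 0 55 85; -101 329 10 0 0 65 85; -116 376 18 0 0 75 85; -130 422 25 0 0 84 85; -140 455 30 0 0 89 85; -145 469 31 0 0 91.3 85; -145 469 31 0 0 91.3 85'
python3 - <<'E'
from h import *
f=grab_frame("wrist");cv2.imwrite("pics/w1.png",f["pixels"][:,:,::-1])
E
```

```text
clock: 2.0
tcp_pos: [0.6145, 0.3511, 0.2003]
orientation: [3.094, -0.547, -0.0]
contact_force: [0.5, -0.4, -0.1]
grip_width: 0.0848
```

View pics/w1.png

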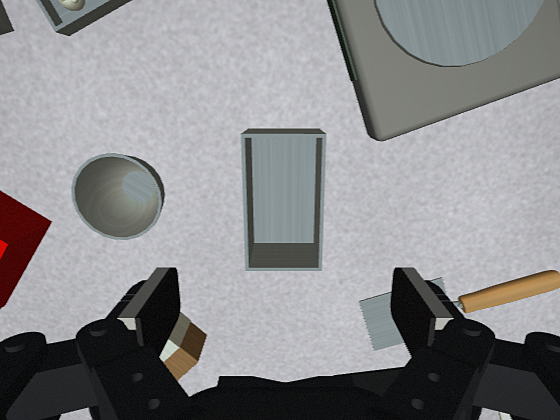

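Run:
```python
from h import *
f=grab_frame("wrist");P=ray(f,[[246,269],[321.5,269],[242,134.5],[326,134.5]],.06)[:,:2]*1000;print(P,P.mean(0))
for i,j in((0,1),(2,3),(0,2),(1,3)): print(np.linalg.norm(P[i]-P[j]),np.degrees(np.arctan2(*(P[j]-P[i])[::-1])))
```

```text
[[559.18221011 301.18726051]
 [620.23777419 279.11835463]
 [598.18038536 408.04571072]
 [659.15697347 386.0003159 ]] [609.18933578 343.58791044]
64.92163361905766 -19.872698466299344
64.83936867719424 -19.876882972590007
113.75230131563397 69.95035890516219
113.74734158186806 69.99178918253978
```

```bash
python3 -m handwheel '-2.4 -3 45 0 0 0 85; -2.4 -3 90 0 0 0 85; -2.4 -3 130 0 0 0 85; -2.4 -3 160 0 0 0 85; -2.4 -3 178 0 0 0 85; -2.4 -3 182 0 0 0 85; -2.4 -3 182 0 0 0 55; -2.4 -3 182 0 0 0 55; -2.4 -3 182 0 0 0 55; -2.4 -3 182 0 0 0 55; -2.4 -3 182 0 0 0 55; -2.4 -3 182 0 0 0 55' 40
python3 - <<'E'
from h import *
print(readout.get_obs()["grip_width"])
f=grab_frame("wrist");cv2.imwrite("pics/w2.png",f["pixels"][:,:,::-1])
E
```

```text
clock: 3.6
tcp_pos: [0.6141, 0.3556, 0.0198]
orientation: [-3.092, 0.546, -0.003]
contact_force: [-1.2, 0.0, 6.1]
grip_width: 0.0656
0.06564493461225197
```

View pics/w2.png

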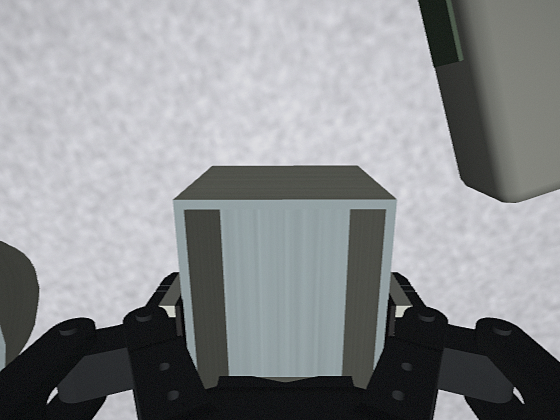

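```bash
cat >> h.py <<'E'
def panoff(uv,z):
    f=grab_frame("wrist");o=readout.get_obs();R=Rt(o);P=ray(f,uv,z);q=(P-o["tcp_pos"])@R*1000
    print("tool-frame rim corners mm",q.round(1)); print("pan centre tool y:",(q[:,1].mean()+58).round(1),"x",q[:,0].mean().round(1))
E
python3 - <<'E'
from h import *
panoff([[174,199.5],[396,199.5]],.06);goto([.6158,.043,.13],-11.6)
E
```

```text
tool-frame rim corners mm [[-32.8 -43.2 -40.2]
 [ 32.6 -43.2 -40.1]]
pan centre tool y: 14.8 x -0.1
shift [ 108.8  292.9 -110.6] turn [-0.1 -0.1 -8.4] norm 331.0 t 3.7
```

```bash
python3 -m handwheel '0 0 -20 0 0 0 55; 0 0 -60 0 0 0 55; 0 0 -100 0 0 0 55; 0 0 -120 0 0 0 55; 0 0 -120 0 0 0 55' 40
python3 - <<'E'
from h import *
o=readout.get_obs();print(o["grip_width"],o["contact_force"])
f=grab_frame("wrist");cv2.imwrite("pics/w3.png",f["pixels"][:,:,::-1])
panoff([[174,199.5],[396,199.5]],.18)
E
```

```text
clock: 4.32
tcp_pos: [0.6137, 0.3554, 0.1399]
orientation: [-3.092, 0.546, -0.003]
contact_force: [-0.2, 0.4, -1.9]
grip_width: 0.0655
0.06546132135572728 [-0.16870809  0.37206053 -1.94155784]
tool-frame rim corners mm [[-31.8 -44.1 -43.2]
 [ 32.4 -44.1 -43.3]]
pan centre tool y: 13.9 x 0.3
```

View pics/w3.png

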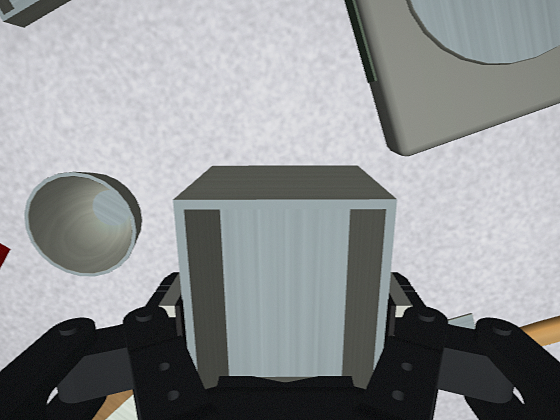

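Run:
```python
from h import *
goto([.6185,.0562,.14],-11.6);goto([.6185,.0562,.024],-11.6)
```

```text
shift [108.3 278.3  -2.9] turn [ 0.1  0.1 -8.4] norm 299.0 t 4.425
shift [108.5 278.1 113.1] turn [ 0.1  0.1 -8.4] norm 319.0 t 4.425
```

```bash
python3 -m handwheel '8 20 0 0 0 -0.5 55; 20 52 0 0 0 -1.5 55; 34 88 0 0 0 -2.5 55; 48 124 0 0 0 -4 55; 62 160 0 0 0 -5 55; 76 196 0 0 0 -6 55; 90 230 0 0 0 -7 55; 101 260 0 0 0 -8 55; 107 275 0 0 0 -8.4 55; 108.3 278.3 0 0 0 -8.4 55; 108.3 278.3 0 0 0 -8.4 55; 108.3 278.3 0 0 0 -8.4 55' 40
python3 - <<'E'
from h import *
goto([.6185,.0562,.14],-11.6)
for n in("scene","wrist"):
    f=grab_frame(n);im=f["pixels"][:,:,::-1]
    if n=="scene": im=cv2.resize(im[130:340,190:450],None,fx=3,fy=2.8)
    cv2.imwrite(f"pics/e_{n}.png",im)
E
```

```text
clock: 5.92
tcp_pos: [0.6195, 0.0583, 0.1381]
orientation: [-3.125, 0.314, 0.001]
contact_force: [-0.8, 0.9, -2.8]
grip_width: 0.0657
shift [-0.5  2.3 -1.9] turn [-0.   0.   0.1] norm 3.0 t 5.925
```

View pics/e_scene.png

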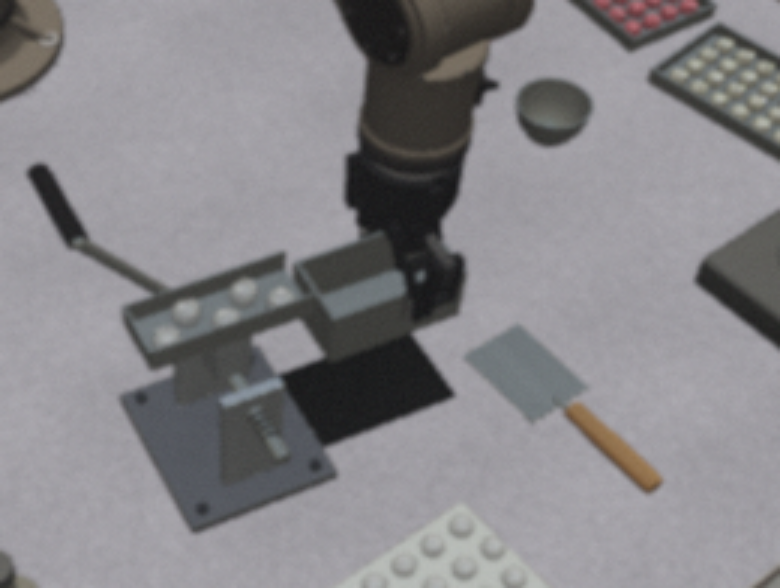

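View pics/e_wrist.png

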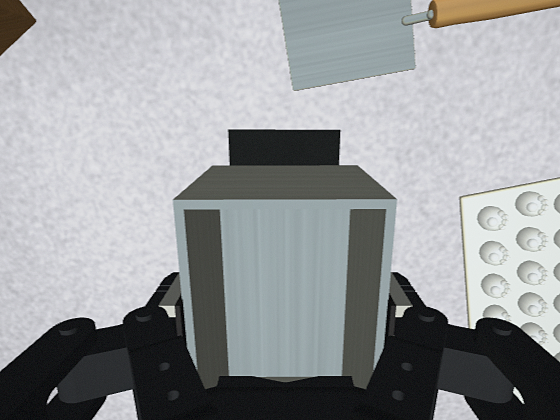

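```bash
python3 - <<'E'
from h import *
f=grab_frame("wrist");P=ray(f,[[228.5,129],[340.5,129]],.003)[:,:2]*1000;print(P,P.mean(0),np.linalg.norm(P[0]-P[1]),np.degrees(np.arctan2(*(P[1]-P[0])[::-1])))
E
python3 -m handwheel '-0.5 1.5 20 0 0 0 55; -0.5 2 50 0 0 0 55; -0.5 2.2 80 0 0 0 55; -0.5 2.2 102 0 0 0 55; -0.5 2.2 108 0 0 0 55; -0.5 2.2 108 0 0 0 55' 40
python3 - <<'E'
from h import *
o=readout.get_obs();print(o["contact_force"])
f=grab_frame("wrist");cv2.imwrite("pics/g.png",f["pixels"][:,:,::-1])
goto([.6185,.0562,.024],-11.6)
E
```

```text
[[587.91159835 116.88629694]
 [670.73638615 100.05390912]] [629.32399225 108.47010303] 84.51789605991026 -11.487706590970644
clock: 6.82
tcp_pos: [0.6188, 0.0546, 0.0305]
orientation: [3.125, -0.318, 0.0]
contact_force: [0.5, -0.5, -2.3]
grip_width: 0.0651
[ 0.53265841 -0.52014031 -2.29114917]
shift [-1.1 -1.4  7. ] turn [-0.  -0.1 -0. ] norm 7.0 t 6.875
```

View pics/g.png

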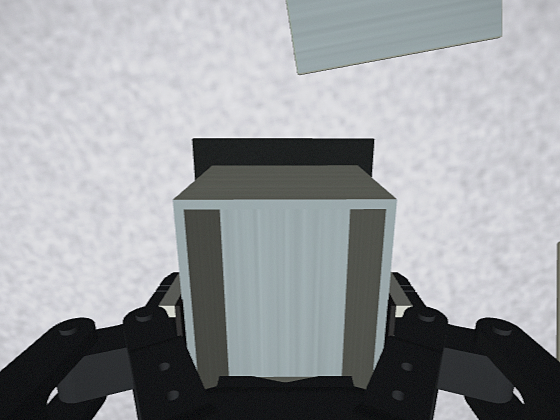

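Run:
```python
from h import *
f=grab_frame("wrist");o=readout.get_obs();R=Rt(o)
P=ray(f,[[192.5,138.5],[374.5,138.5]],.003);print(P, (P-o["tcp_pos"])@R*1000)
zt=.0305-.0198
print((ray(f,[[174,199.5],[396,199.5]],.06+zt)-o["tcp_pos"])@R*1000)
print((ray(f,[[211,166],[358.5,166]],zt)-o["tcp_pos"])@R*1000)
```

```text
[[0.58776947 0.11674877 0.003     ]
 [0.67105811 0.09965801 0.003     ]] [[-43.59491529 -54.45958191  28.29966429]
 [ 41.42902822 -54.48918697  28.43831246]]
[[-33.24663776 -43.10324964 -39.39091181]
 [ 32.42860689 -43.10307683 -39.28383038]]
[[-34.1076881  -42.83671572  20.6076042 ]
 [ 33.10625915 -42.84976668  20.71720299]]
```

```bash
python3 -m handwheel '-0.8 -4 2 0 0 0 55; -0.8 -4 4 0 0 0 55; -0.8 -4 6 0 0 0 55; -0.8 -4 7 0 0 0 55; -0.8 -4 7.5 0 0 0 55; -0.8 -4 7.5 0 0 0 55' 40
python3 - <<'E'
from h import *
o=readout.get_obs();print(o["contact_force"])
f=grab_frame("wrist");cv2.imwrite("pics/g2.png",f["pixels"][:,:,::-1])
E
```

```text
clock: 7.68
tcp_pos: [0.6185, 0.0584, 0.0229]
orientation: [3.125, -0.318, -0.0]
contact_force: [-1.8, -0.4, -0.6]
grip_width: 0.0651
[-1.82650654 -0.35829191 -0.58401943]
```

View pics/g2.png

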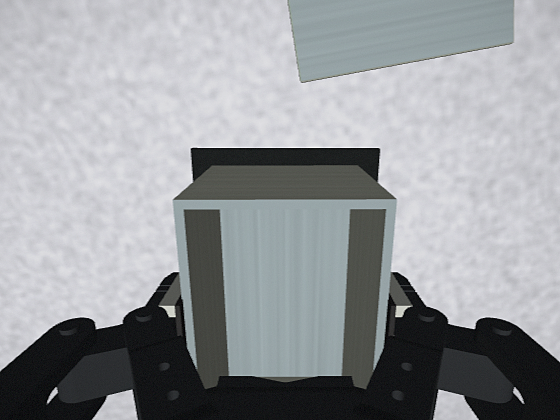

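```bash
python3 - <<'E'
from h import *
f=grab_frame("wrist");o=readout.get_obs();R=Rt(o)
print((ray(f,[[191,148.5],[379.5,148.5],[211,166],[358.5,166]],.003)-o["tcp_pos"])@R*1000)
E
python3 -m handwheel '0 0 0.5 0 0 0 55; 0 0 0.5 0 0 0 85; 0 0 0.5 0 0 0 85; 0 0 0.5 0 0 0 85; 0 0 0.5 0 0 0 85; 0 0 0.5 0 0 0 85; 0 0 -20 0 0 0 85; 0 0 -60 0 0 0 85; 0 0 -105 0 0 0 85; 0 0 -150 0 0 0 85; 0 0 -180 0 0 0 85; 0 0 -180 0 0 0 85'
python3 - <<'E'
from h import *
for n in("wrist","top"):
    f=grab_frame(n);im=f["pixels"][:,:,::-1];cv2.imwrite(f"pics/g3{n}.png",im)
E
```

```text
[[-42.29817805 -50.84040576  19.87692639]
 [ 42.17711746 -50.87007629  19.86665507]
 [-33.78822334 -42.94101611  19.87619556]
 [ 33.21702102 -42.96199054  19.86804851]]
clock: 9.28
tcp_pos: [0.6205, 0.0583, 0.2071]
orientation: [-3.123, 0.319, -0.01]
contact_force: [0.8, -0.3, -0.9]
grip_width: 0.085
```

View pics/g3wrist.png

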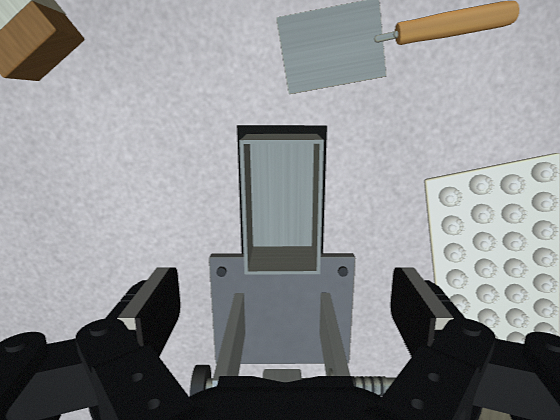

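View pics/g3top.png

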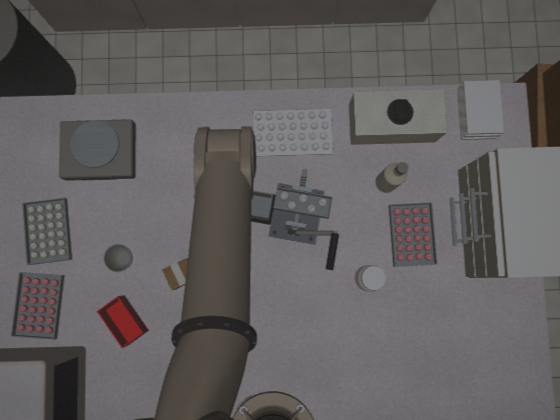

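Run:
```python
from h import *
print(readout.get_obs()["joints"].round(2))
goto([.469,-.147,.32],78.4)
```

```text
[-0.54  0.44  0.46  1.74 -0.23  1.01 -0.2 ]
shift [-104.9  231.4 -116.7] turn [ -0.   -0.1 -90. ] norm 280.0 t 9.375
```

```bash
python3 -m handwheel '0 0 -30 0 0 0 85; -5 8 -75 0 0 -4 85; -12 25 -112 0 0 -14 85; -22 50 -117 0 0 -24 85; -34 77 -117 0 0 -34 85; -46 104 -117 0 0 -44 85; -58 131 -117 0 0 -54 85; -72 160 -117 0 0 -64 85; -86 190 -117 0 0 -74 85; -97 215 -117 0 0 -83 85; -104 230 -117 0 0 -90 85; -105 231.5 -117 0 0 -90 85'
python3 - <<'E'
from h import *
goto([.469,-.147,.32],78.4)
f=grab_frame("wrist");cv2.imwrite("pics/k1.png",f["pixels"][:,:,::-1])
E
```

```text
clock: 10.88
tcp_pos: [0.4679, -0.148, 0.319]
orientation: [-2.437, -1.98, 0.002]
contact_force: [0.1, 0.9, -0.5]
grip_width: 0.0848
shift [ 1.1  0.8 -1. ] turn [-0.1  0.  -0.2] norm 2.0 t 10.875
```

View pics/k1.png

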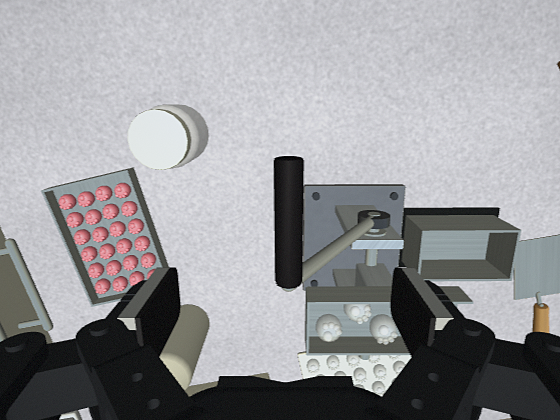

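Run:
```python
from h import *
f=grab_frame("wrist");o=readout.get_obs();R=Rt(o)
P=ray(f,[[288.5,157],[288.5,288],[275,223],[302,223]],.249);print(P,(P-o["tcp_pos"])@R*1000)
```

```text
[[ 0.42922013 -0.13727462  0.249     ]
 [ 0.51372218 -0.15468732  0.249     ]
 [ 0.46779829 -0.15380971  0.249     ]
 [ 0.47124673 -0.13734808  0.249     ]] [[  1.02355555 -40.75011935  70.28651149]
 [  1.20783583  45.52707305  70.18948361]
 [ -7.29750424   0.38917098  70.23928244]
 [  9.52143523   0.40840075  70.24118802]]
```

```bash
python3 -m handwheel '1 1 35 0 0 0 85; 1 1 65 0 0 0 85; 1 1 85 0 0 0 85; 1 1 90 0 0 0 85; 1 1 90 0 0 0 60; 1 1 90 0 0 0 30; 1 1 90 0 0 0 10; 1 1 90 0 0 0 10; 1 1 90 0 0 0 10; 1 1 90 0 0 0 10; 1 1 90 0 0 0 10; 1 1 90 0 0 0 10' 50
python3 - <<'E'
from h import *
o=readout.get_obs();print(o["grip_width"],o["contact_force"],o["joints"].round(2))
for n in("scene","wrist"):
    f=grab_frame(n);im=f["pixels"][:,:,::-1]
    if n=="scene": im=cv2.resize(im[130:340,190:450],None,fx=3,fy=2.8)
    cv2.imwrite(f"pics/k2_{n}.png",im)
# arc plan in tool mm
q=np.arange(0,1.151,.05)
for a in q: print(round(a,2),np.round([160*(np.sin(a-.575)+np.sin(.575)),-160*(np.cos(a-.575)-np.cos(.575))],1))
E
```

```text
clock: 12.48
tcp_pos: [0.4706, -0.1465, 0.2304]
orientation: [2.435, 1.985, 0.001]
contact_force: [-1.0, 0.0, 5.8]
grip_width: 0.0159
0.015938749942335313 [-0.95949329  0.04507601  5.79415334] [-0.17  0.18  0.39  2.   -0.08  0.97  1.63]
0.0 [ 0. -0.]
0.05 [ 6.8 -4.2]
0.1 [13.8 -8. ]
0.15 [ 21.  -11.5]
0.2 [ 28.4 -14.6]
0.25 [ 35.9 -17.4]
0.3 [ 43.6 -19.7]
0.35 [ 51.3 -21.7]
0.4 [ 59.2 -23.3]
0.45 [ 67.1 -24.5]
0.5 [ 75.  -25.3]
0.55 [ 83.  -25.7]
0.6 [ 91.  -25.7]
0.65 [ 99.  -25.3]
0.7 [107.  -24.5]
0.75 [114.9 -23.3]
0.8 [122.7 -21.7]
0.85 [130.5 -19.7]
0.9 [138.1 -17.4]
0.95 [145.6 -14.6]
1.0 [153.  -11.5]
1.05 [160.2  -8. ]
1.1 [167.2  -4.2]
1.15 [174.   0.]
```

View pics/k2_scene.png

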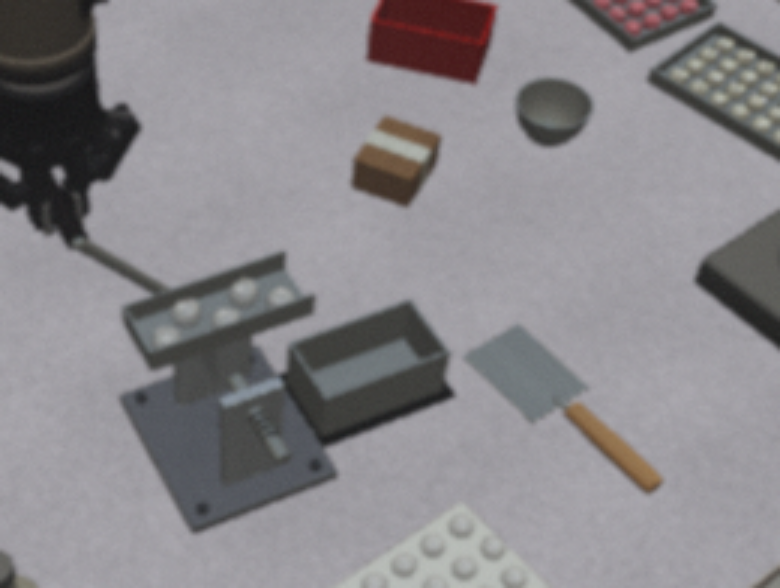

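View pics/k2_wrist.png

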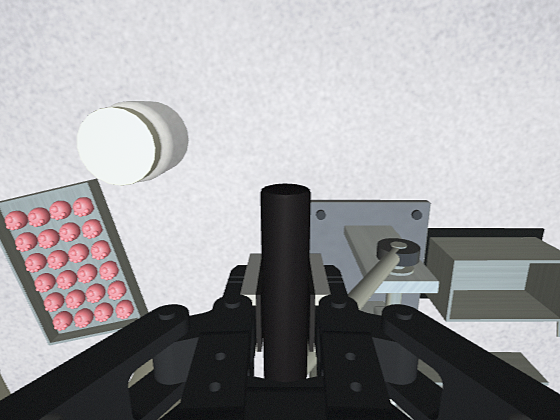

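```bash
python3 -m handwheel '9.6 0 -5.7 0 0 0 10; 19.6 0 -10.8 0 0 0 10; 29.9 0 -15.2 0 0 0 10; 40.5 0 -18.8 0 0 0 10; 51.3 0 -21.7 0 0 0 10; 62.3 0 -23.8 0 0 0 10; 73.4 0 -25.2 0 0 0 10; 84.6 0 -25.7 0 0 0 10; 95.8 0 -25.5 0 0 0 10; 107 0 -24.5 0 0 0 10; 118 0 -22.7 0 0 0 10; 128.9 0 -20.1 0 0 0 10' 50
python3 - <<'E'
from h import *
o=readout.get_obs();print(o["grip_width"],o["contact_force"],o["moment"])
for n in("scene",):
    f=grab_frame(n);im=f["pixels"][:,:,::-1]
    if n=="scene": im=cv2.resize(im[130:340,190:450],None,fx=3,fy=2.8)
    cv2.imwrite(f"pics/k3_{n}.png",im)
E
```

```text
clock: 14.08
tcp_pos: [0.4964, -0.0228, 0.2511]
orientation: [2.435, 1.98, -0.002]
contact_force: [-4.3, -9.1, 13.0]
grip_width: 0.016
0.016042185283689874 [-4.33500469 -9.10210021 13.03149263] [-2.673415    1.06768566 -0.01242581]
```

View pics/k3_scene.png

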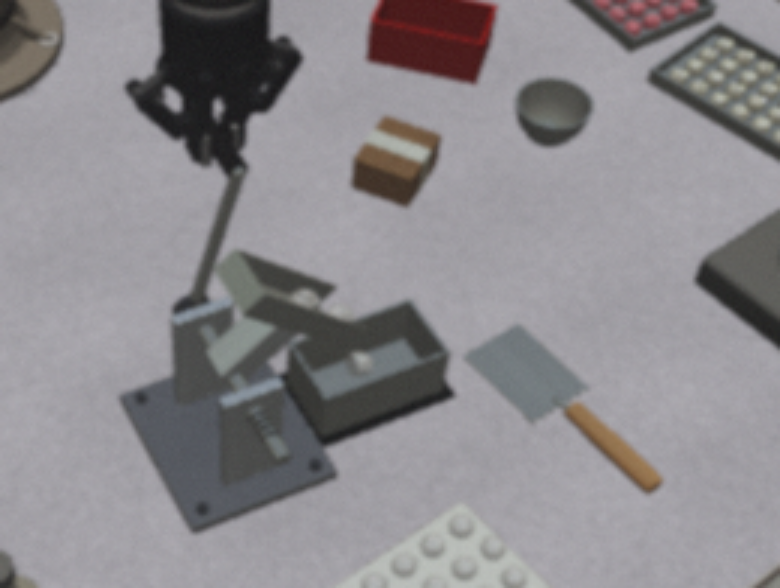

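```bash
python3 -m handwheel '10.7 0 3.2 0 0 0 10; 21.2 0 7.3 0 0 0 10; 31.3 0 12.1 0 0 0 10; 38.3 0 15.9 0 0 0 10; 45.1 0 20.1 0 0 0 10; 48 0 22 0 0 0 10; 48 0 22 0 0 0 10; 48 0 22 0 0 0 10; 48 0 22 0 0 0 10; 48 0 22 0 0 0 10; 48 0 22 0 0 0 10; 48 0 22 0 0 0 10' 50
python3 - <<'E'
from h import *
o=readout.get_obs();print(o["grip_width"],o["contact_force"],o["moment"])
for n in("scene","top"):
    f=grab_frame(n);im=f["pixels"][:,:,::-1]
    im=cv2.resize(im[130:340,190:450] if n=="scene" else im[150:270,200:350],None,fx=3 if n=="scene" else 5,fy=2.8 if n=="scene" else 5)
    cv2.imwrite(f"pics/k4_{n}.png",im)
E
```

```text
clock: 15.62
tcp_pos: [0.506, 0.0234, 0.2285]
orientation: [2.435, 1.98, -0.004]
contact_force: [-2.5, -9.1, 6.2]
grip_width: 0.0162
0.016247020231819436 [-2.46906797 -9.14559484  6.21912667] [-2.25453734  0.45034184  0.07972804]
```

View pics/k4_scene.png

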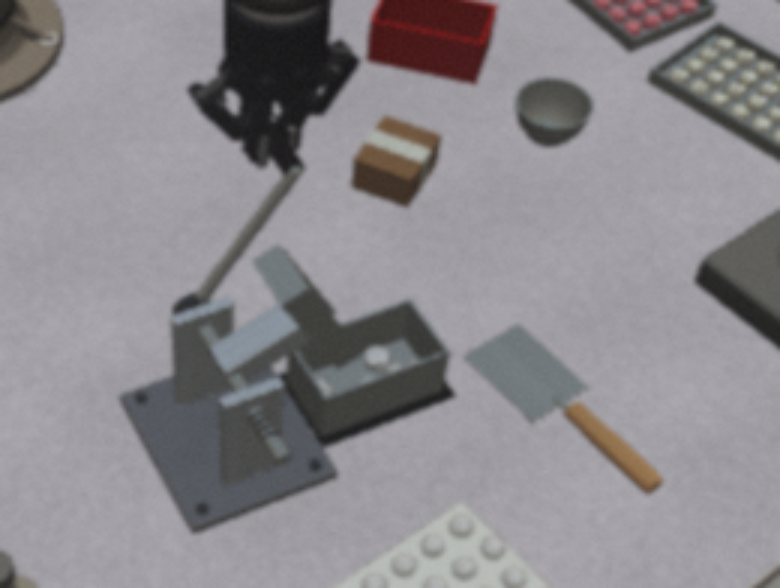

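View pics/k4_top.png

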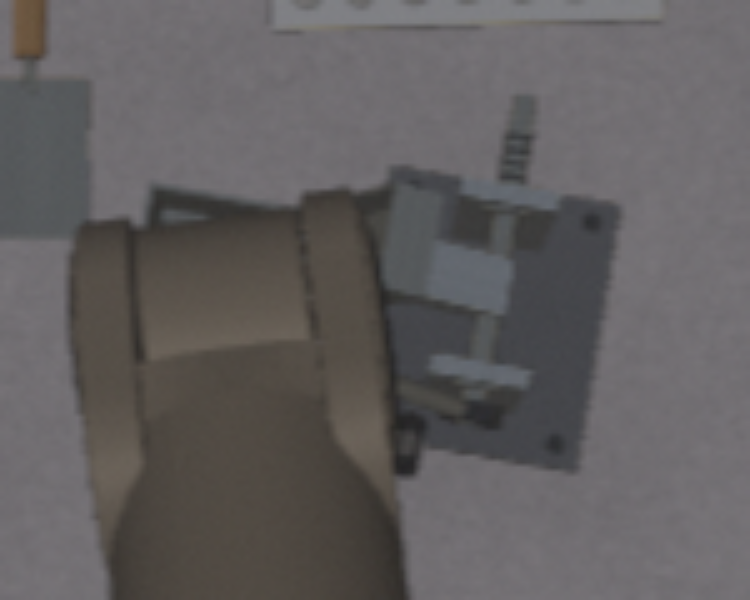

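```bash
python3 -m handwheel '2 0 1.3 0 0 0 10; 4 0 2.6 0 0 0 10; 4 0 2.6 0 0 0 10; 4 0 2.6 0 0 0 10; 4 0 2.6 0 0 0 10; 4 0 2.6 0 0 0 10; 4 0 2.6 0 0 0 10; 4 0 2.6 0 0 0 10' 50
python3 - <<'E'
from h import *
o=readout.get_obs();print(o["grip_width"],o["contact_force"],o["moment"])
for n in("scene","wrist"):
    f=grab_frame(n);im=f["pixels"][:,:,::-1]
    if n=="scene":im=cv2.resize(im[200:290,260:350],None,fx=6.6,fy=6.6,interpolation=cv2.INTER_CUBIC)
    cv2.imwrite(f"pics/k5_{n}.png",im)
E
```

```text
clock: 16.73
tcp_pos: [0.5062, 0.024, 0.228]
orientation: [2.437, 1.976, -0.008]
contact_force: [-12.2, -18.2, 28.7]
grip_width: 0.0162
0.01615610384074009 [-12.20420238 -18.21433789  28.7246089 ] [-4.14925769  2.63379564  0.08998125]
```

View pics/k5_scene.png

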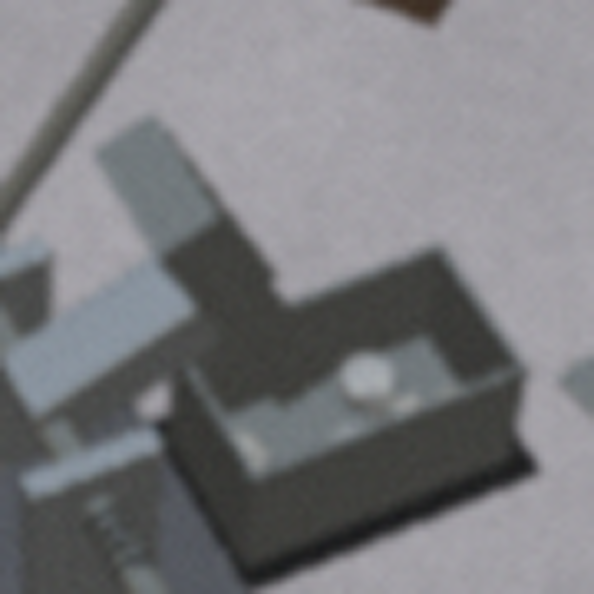

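View pics/k5_wrist.png

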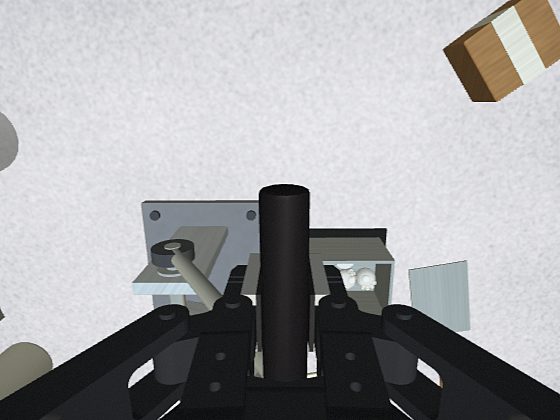

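```bash
python3 -m handwheel '-1.5 0 -1 0 0 0 10; -1.5 0 -1 0 0 0 10; -1.5 0 -1 0 0 0 10; -1.5 0 -1 0 0 0 10; -1.5 0 -1 0 0 0 10; -1.5 0 -1 0 0 0 10; -1.5 0 -1 0 0 0 10; -1.5 0 -1 0 0 0 10; -1.5 0 -1 0 0 0 10' 50
python3 - <<'E'
from h import *
o=readout.get_obs();print(o["grip_width"],o["contact_force"],o["moment"])
A=[]
fs=[grab_frame("scene")["pixels"].astype(float) for _ in range(6)]
im=np.mean(fs,0)[:,:,::-1]
print(im[258:264,279:287].mean(2).round(), im[180,350])
c=im[235:285,270:345];c=np.clip((c-30)*1.6,0,255).astype(np.uint8)
cv2.imwrite("pics/k6.png",cv2.resize(c,None,fx=10,fy=10,interpolation=cv2.INTER_CUBIC))
f=grab_frame("wrist");im=f["pixels"][:,:,::-1];cv2.imwrite("pics/k6w.png",cv2.resize(im[220:400,220:420],None,fx=3.3,fy=3.3,interpolation=cv2.INTER_CUBIC))
E
```

```text
clock: 17.95
tcp_pos: [0.5061, 0.0239, 0.2281]
orientation: [2.436, 1.977, -0.006]
contact_force: [-7.2, -14.0, 18.4]
grip_width: 0.0162
0.016210799181132836 [ -7.20454502 -14.0098573   18.4307362 ] [-3.3481057   1.64891226  0.07951907]
[[ 74.  74.  79.  93. 116. 126. 109.  77.]
 [ 75.  84.  99. 122. 144. 148. 119.  76.]
 [ 79.  98. 124. 145. 157. 153. 120.  77.]
 [ 83. 104. 137. 155. 158. 150. 117.  74.]
 [ 84. 100. 128. 146. 142. 128. 100.  69.]
 [ 85.  92. 108. 118. 104.  83.  67.  57.]] [163.5        157.66666667 159.66666667]
```

View pics/k6.png

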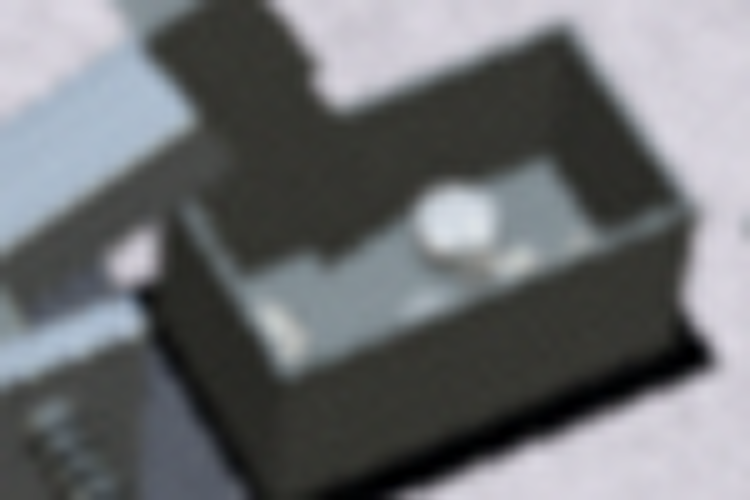

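View pics/k6w.png

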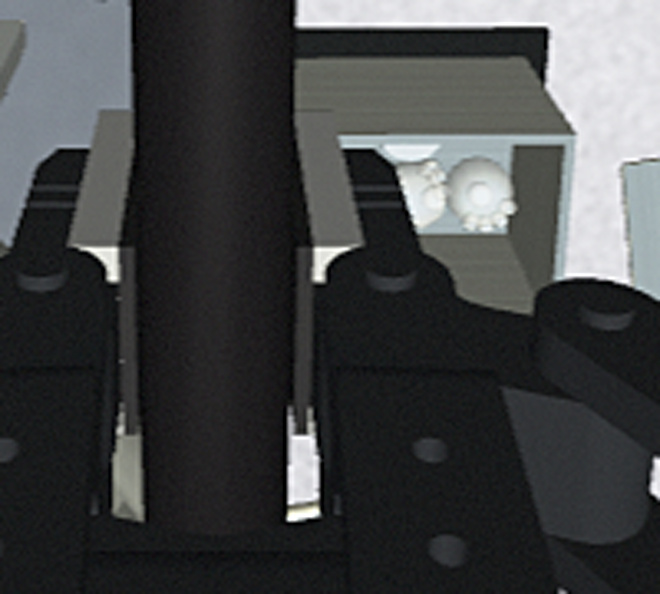

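Run:
```python
import numpy as np
P=lambda a:np.array([160*(np.sin(a-.575)+np.sin(.575)),-160*(np.cos(a-.575)-np.cos(.575))])
b=np.array([179.4,3.5])
for qs in (np.linspace(1.13,.75,12),np.linspace(.715,.33,12),np.r_[np.linspace(.30,0,10),-.01,-.01]):
    print(qs.round(3)[[0,-1]],[(P(q)-b).round(1).tolist() for q in qs]); b=P(qs[-1]).round(1)
```

```text
[1.13 0.75] [[-8.1, -5.2], [-12.8, -8.0], [-17.7, -10.7], [-22.6, -13.2], [-27.6, -15.5], [-32.7, -17.7], [-37.9, -19.7], [-43.1, -21.4], [-48.4, -23.1], [-53.7, -24.5], [-59.1, -25.7], [-64.5, -26.8]]
[0.715 0.33 ] [[-5.6, -0.9], [-11.1, -1.5], [-16.7, -2.0], [-22.3, -2.3], [-27.9, -2.4], [-33.5, -2.3], [-39.1, -2.0], [-44.7, -1.5], [-50.2, -0.9], [-55.7, 0.0], [-61.2, 1.1], [-66.7, 2.3]]
[ 0.3  -0.01] [[-4.6, 1.3], [-9.7, 2.8], [-14.8, 4.5], [-19.8, 6.4], [-24.7, 8.4], [-29.6, 10.6], [-34.4, 13.0], [-39.1, 15.5], [-43.7, 18.2], [-48.2, 21.0], [-49.5, 21.9], [-49.5, 21.9]]
```

```bash
python3 -m handwheel '-5 0 -3 0 0 0 10; -12 0 -7.5 0 0 0 10; -17.7 0 -10.7 0 0 0 10; -22.6 0 -13.2 0 0 0 10; -27.6 0 -15.5 0 0 0 10; -32.7 0 -17.7 0 0 0 10; -37.9 0 -19.7 0 0 0 10; -43.1 0 -21.4 0 0 0 10; -48.4 0 -23.1 0 0 0 10; -53.7 0 -24.5 0 0 0 10; -59.1 0 -25.7 0 0 0 10; -64.5 0 -26.8 0 0 0 10' 50
python3 -m handwheel '-5.6 0 -0.9 0 0 0 10; -11.1 0 -1.5 0 0 0 10; -16.7 0 -2 0 0 0 10; -22.3 0 -2.3 0 0 0 10; -27.9 0 -2.4 0 0 0 10; -33.5 0 -2.3 0 0 0 10; -39.1 0 -2 0 0 0 10; -44.7 0 -1.5 0 0 0 10; -50.2 0 -0.9 0 0 0 10; -55.7 0 0 0 0 0 10; -61.2 0 1.1 0 0 0 10; -66.7 0 2.3 0 0 0 10' 50
python3 - <<'E'
from h import *
o=readout.get_obs();print(o["grip_width"],o["contact_force"])
im=grab_frame("scene")["pixels"][:,:,::-1];cv2.imwrite("pics/m1.png",cv2.resize(im[180:300,230:360],None,fx=5,fy=5,interpolation=cv2.INTER_CUBIC))
E
```

```text
clock: 19.8
tcp_pos: [0.4938, -0.0347, 0.2532]
orientation: [2.435, 1.983, 0.001]
contact_force: [3.5, -7.6, -2.5]
grip_width: 0.0164
clock: 21.3
tcp_pos: [0.4801, -0.0992, 0.2507]
orientation: [-2.435, -1.985, -0.001]
contact_force: [2.5, -2.7, 7.9]
grip_width: 0.0164
0.016364220382723123 [ 2.48915123 -2.70038717  7.93673623]
```

View pics/m1.png

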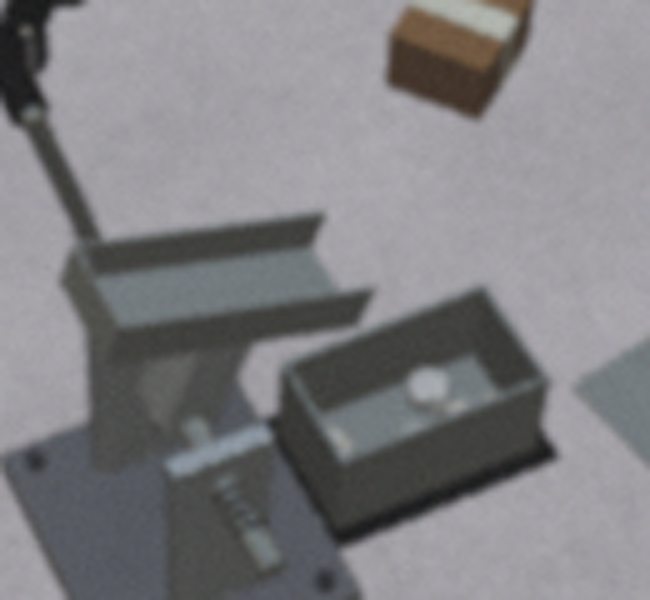

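```bash
python3 -m handwheel '-4.6 0 1.3 0 0 0 10; -9.7 0 2.8 0 0 0 10; -14.8 0 4.5 0 0 0 10; -19.8 0 6.4 0 0 0 10; -24.7 0 8.4 0 0 0 10; -29.6 0 10.6 0 0 0 10; -34.4 0 13 0 0 0 10; -39.1 0 15.5 0 0 0 10; -43.7 0 18.2 0 0 0 10; -47.5 0 20.5 0 0 0 10; -49.5 0 22 0 0 0 10; -49.5 0 22 0 0 0 10' 50
python3 - <<'E'
from h import *
o=readout.get_obs();print(o["grip_width"],o["contact_force"],o["tcp_pos"]-[.4706,-.1465,.2304])
E
```

```text
clock: 22.85
tcp_pos: [0.4702, -0.1462, 0.2294]
orientation: [-2.433, -1.985, -0.002]
contact_force: [-0.6, 2.1, 5.1]
grip_width: 0.0164
0.016366421035740892 [-0.58127356  2.0930527   5.06253342] [-0.00041726  0.00027131 -0.00104844]
```

```bash
python3 -m handwheel '0 0 0 0 0 0 20; 0 0 0 0 0 0 30; 0 0 0 0 0 0 50; 0 0 0 0 0 0 85; 0 0 0 0 0 0 85; 0 0 0 0 0 0 85; 0 0 0 0 0 0 85; 0 0 -20 0 0 0 85; 0 0 -60 0 0 0 85; 0 0 -105 0 0 0 85; 0 0 -140 0 0 0 85; 0 0 -140 0 0 0 85'
python3 - <<'E'
from h import *
goto([.40,-.30,.37],78.4)
for n in("scene","wrist"):
    f=grab_frame(n);cv2.imwrite(f"pics/n1_{n}.png",f["pixels"][:,:,::-1])
E
```

```text
clock: 24.35
tcp_pos: [0.4714, -0.148, 0.3716]
orientation: [2.432, 1.983, 0.007]
contact_force: [-0.6, 0.5, -0.0]
grip_width: 0.0847
shift [-163.3  -39.4    1.2] turn [ 0.3 -0.1 -0. ] norm 168.0 t 24.35
```

View pics/n1_scene.png

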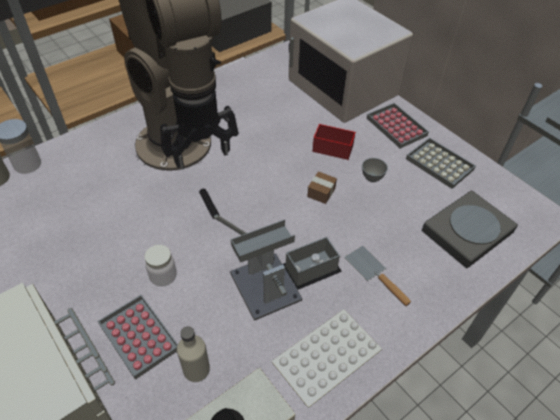

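View pics/n1_wrist.png

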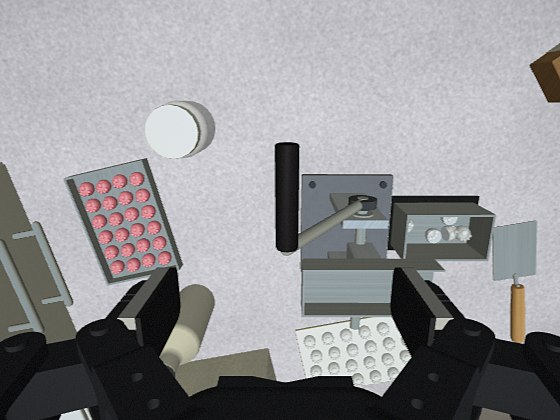

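Run:
```python
from h import *
f=grab_frame("wrist");a=cv2.resize(f["pixels"][:,:,::-1][185:275,380:510],(780,540),interpolation=cv2.INTER_CUBIC);cv2.imwrite("pics/p1.png",a)
f=grab_frame("top");b=cv2.resize(f["pixels"][:,:,::-1][170:250,205:345],(790,450),interpolation=cv2.INTER_CUBIC);cv2.imwrite("pics/p2.png",np.clip(b.astype(int)*1.5,0,255).astype(np.uint8))
```

```text
(no output)
```

View pics/p1.png

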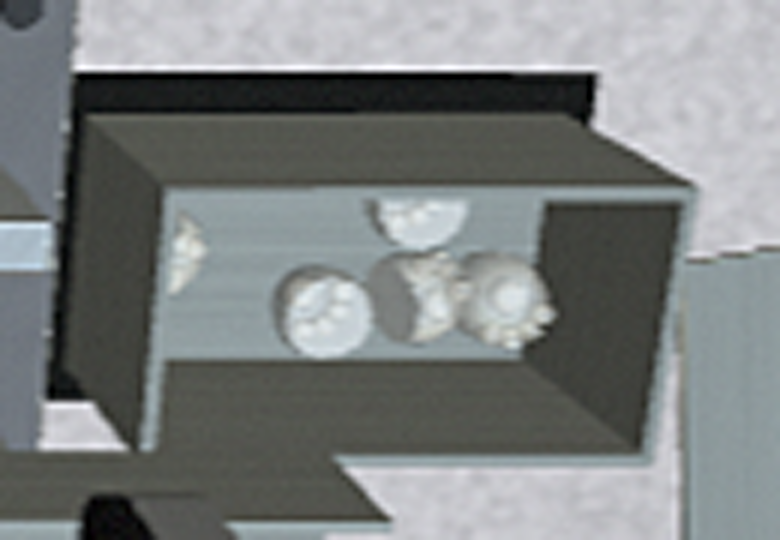

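View pics/p2.png

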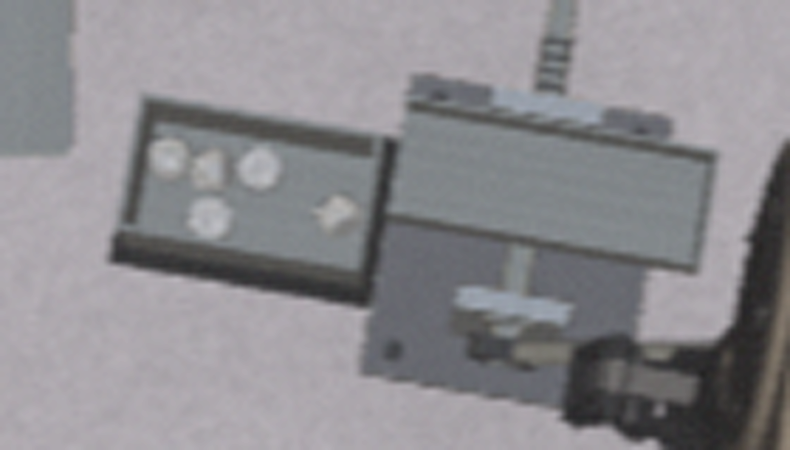

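```bash
python3 -c "
from bench import workorder;print(workorder.hand_in())"
```

```text
the job is handed in; nothing more can be done
None
```

The job is done and handed in at about 24.5 s of the 72 s allowed. The pan stands on the pad with all five clear pieces in it, and the lever is back home.

- **Pan:** I gripped it across its width and set it on the pad. Just before release, the wrist camera showed it square to the pad, with its end 8 mm inside the pad's edge against 7 mm ideal and about 0.3 mm off sideways. I did not re-measure it after release, but it looked unmoved in later pictures.
- **Lever:** I pulled it over until the force rose sharply against the stop. It stayed there about 2.5 s, and was then eased home over about 4.7 s. It came within about 1 mm of where I first gripped it before I let go.
- **Last checks:** The final top view shows five pieces in the pan and an empty tray. The gripper was open, 14 cm above the lever's grip, with essentially no force on it. The bystanders and the red look-alike appeared unmoved in the final scene view, judged by eye.
- **Disagreements:**
  - The wrist camera put the pad edge about 2 mm further out than the overhead cameras did. I placed the pan by the wrist view, which showed pan and pad in the same picture.
  - The fingers read 16 mm on the 18 mm grip, but the grip did not slip.
  - At the stop I could not count all five pieces with certainty. The empty tray showed only partway home, and the count of five came after release.

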